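# Pin the swivel bar of a sloping test stand

## Task

On the sloping test stand, turn the swivel bar by its upright black knob until the hole in the bar's other end lies over the hole in the sloping plate. Then take the locating pin out of its parking block and push it through both holes until its collar lies flat on the bar, let go, and leave everything else on the table where it is.

Things in the scene. Friction and masses are not known exactly. Their poses are not given: they have to be found in the camera images.
- swivel (a joint): angle of the swivel bar about the pivot, rad; 0 = bar hole exactly over plate hole; positive = anticlockwise as seen looking down onto the sloping face. It starts between 0.4 and 1.3, can turn from -0.6 to 1.5, and stays where it is left (friction 0.22 N m, about 3.5 N at the knob). The pin's tapered nose can pull the bar into line when it is up to about 0.05 rad off; a push of 5 to 15 N seats the pin
- pivot (a point): point on the sloping plate's upper face on the pivot axis, in the middle of the plate. The stand is a bare aluminium angle stand, fixed to the table: an aluminium plate 210 x 180 x 14 mm tilted 25 degrees, its middle 105 mm above the table, open beneath. Axes: z = outward normal of the sloping face (pivot axis, and the direction from which the pin goes in), x = straight uphill, y = level across the face
- plate_hole (a point): centre of the upper mouth of the only hole in the sloping plate, diameter 18 mm, through, 65 mm straight uphill (+x) of the pivot; axes as for pivot
- bar_hole (a point): centre of the upper mouth of the hole (diameter 18 mm, through) in the steel swivel bar, 65 mm from the pivot. The bar is 190 x 44 x 10 mm, turns about its middle flat on the sloping plate, and has a dark pivot boss of 40 mm diameter, 13 mm high. Axes: z = outward normal, x = along the bar from pivot to this hole. With the bar at 0 it lies 10 mm above plate_hole along the normal
- knob_grip (a point): point on the axis of the bar's black cylindrical knob, 28 mm above the bar's upper face; the knob has diameter 26 mm, stands 46 mm tall along the normal, and sits 65 mm from the pivot at the end of the bar opposite to its hole. Axes as for bar_hole
- pin_grip (a point): centre of the black grip of the locating pin, on its axis. The pin (95 mm long, 0.2 kg) has from the top: black grip of 26 mm diameter and 46 mm length, steel collar of 36 mm diameter and 8 mm thickness, steel shank of 16 mm diameter and 42 mm length, the last 14 mm tapering to 8 mm. Its z axis runs along the pin from tip to grip. It starts upright
- pin_collar (a point): centre of the collar's underside, on the pin's axis, 31 mm below pin_grip; z axis as for pin_grip. Fully in, this point coincides with bar_hole
- pin_block: grey plastic parking block fixed to the table, 70 x 70 x 55 mm, origin at the centre of its underside; the pin stands loosely in its middle hole (19 mm wide, 50 mm deep), collar on the block's top
- jar: bystander: squat glass jar with dark lid, 60 mm diameter, 55 mm tall, origin under its centre
- weight: bystander: steel calibration weight with a knob, 48 mm diameter, 50 mm tall, origin under its centre
- insert: bystander: round aluminium block with blind holes, 40 mm diameter, 45 mm tall, origin under its centre
- meter: bystander: white hand-held meter lying flat, 120 x 70 x 24 mm, origin under its centre
- screwdriver: bystander: screwdriver lying flat, some 200 mm long, origin at its underside
- mug: bystander: white mug, 80 mm diameter, 90 mm tall, origin under its centre
There are look-alikes about, which are no part of the job. Leave any red look-alike of the part that bears pin_grip alone.

How it is judged:
By the outcome, as a careful person would: the job done as asked, in the order asked, and still so for the second after the job is handed in, with the robot touching nothing.
It also fails if it takes over 56 s, if anything falls off the work surface, if the arm or the gripper's body presses on something with over 40 N, if the wrist force passes 120 N, or if a joint passes its speed limit or range.

## Robot

A 7-joint arm with a two-finger parallel gripper is mounted at the origin on the work surface. World frame = base frame: x ahead of the robot, y to its left, z up, the work surface at z = 0. Lengths are in m, angles in rad, forces in N, time in s.
With the tool pointing down it reaches from about 0.4 to 0.85 m from the base axis. Payload 10.4 kg.
Tool frame: the origin (TCP) lies midway between the tips of the shut fingers; the grasp point (between the pads) lies 19 mm behind it; z points along the fingers, x is the direction in which the jaws open and shut, and the axes are right-handed (so a half turn about z gives the same grasp; the last joint's range is limited). The gripper opens to 85 mm and grips with 20 to 120 N. Pads are 22 mm wide; open, the fingers measure 114 mm over their backs; the gripper's body (76 mm by 85 mm) begins 54 mm behind the grasp point. The pads swing forward as they close: fully open they stand 13 mm farther back than shut.
Start: joints at [1.131, 0.332, -0.065, 1.46, 0.022, 1.35, -0.088], TCP at [0.253, -0.572, 0.231] pointing down, gripper open.
Joint ranges: [-2.6, 2.6], [-0.5, 2.12], [-1.47, 1.34], [0.16, 2.42], [-1.27, 4.41], [0.06, 2.06], [-2.6, 2.6]. Speed limits (rad/s): [2.22, 2.22, 2.79, 2.79, 3.14, 3.14, 3.14].

## Interface

Orientations are given as a unit quaternion [x, y, z, w].
In Python, from workcell import manip, cams gives the robot as it stands.
- The arm moves only by the tool move_arm, never from a script. Its argument "moves" is a list of rows, each a list of 7 numbers: the turn, a rotation vector about the tool's x, y, z in degrees, then the shift along the tool's x, y, z in m, then the finger opening in m, from 0 to 0.0854. A call has 1 to 10 rows; each row is the pose to reach, as a shift and turn from the pose commanded when the call began, along the tool's axes at that moment; what a row does not reach only later rows make up. A row lasts 1/10 s, in which the tool goes at most 50 mm and 8.59 degrees, less where a joint would pass 70% of its speed; a pose out of reach is approached as far as the arm can. A call with a gripper value outside its range is refused whole. The fingers move at their own pace and stop on an object; "grip_force" is the grip in N (left out, the last holds). Time passes only in rows, so rows that repeat a pose let the fingers close. It gives the time, the measured TCP pose, the force and the opening at its end, in the units of the state.
- manip.get_obs(): the state, without advancing time (a new reading comes with each control period).
- cams.camera(name): name is "side" or "top" or "wrist"; returns the picture (480x640x3 uint8, red, green, blue); there is no depth.
- cams.camera_params(name): a dict with "fx", "fy", "cx", "cy" (pixels), "xyz" and "rotation" of the camera in the world. Camera axes: x right, y up, looking along -z (the intrinsics and any distortion apply to the point x, -y, -z); pixel columns grow to the right and rows downward; lengths in m; the calibration is good to about 2 mm. The wrist camera is an equidistant fisheye: a pixel r from the principal point sees the ray r / f radians off the axis. A picture is of the moment at which its call begins: read the wrist's pose just before it. camera_params takes no time and is no camera call; for the wrist camera it gives the pose at the moment of the call.
- manip.hand_in(): hands the job in, once; it reports no verdict.
The state is a dict: "clock": time; "joint_pos": joint angles; "joint_velocities": joint speeds; "tau": joint torques, N m; "position": TCP position; "ee_rot": TCP orientation; "ft_force": force on the tool from outside, world axes, zero at the start; "torque": the same for the moment, N m; "grip_width": opening from 0.0 (shut) to 1.0 (fully open).
Only numpy, scipy, OpenCV 4.12 (cv2) and the standard library are available. Lean on these libraries where they do the work, as an engineer would, in place of code of your own. Each camera call takes 0.05 s, during which the arm holds its last target. There are 200 camera calls.

## Working session

There is one attempt and no reset: what is moved stays moved. The work goes in short steps, Python scripts to look and compute and a tool call to move; the robot and the scene stay as the last step left them, time stands still between calls to the robot, and variables do not carry over. Pictures are saved under pics/ and viewed, about 8 in all and at most 12, crops included, and the job is handed in when it is done.

Besides the shell and the picture viewer there is one more tool, called after ">>>" in YAML: its name, and indented under it one key for each argument. move_arm: Moves the arm, as the interface text tells. Its arguments: {"type":"object","properties":{"moves":{"type":"array","items":{"type":"array","items":{"type":"number"}}},"grip_force":{"type":"number"}},"required":["moves"]}

```bash
mkdir -p pics; ls; python3 - <<'E'
from workcell import manip, cams
import cv2, numpy as np
o=manip.get_obs(); print({k:np.round(v,3).tolist() for k,v in o.items()})
for n in ["side","top","wrist"]:
    print(n,{k:np.round(v,4).tolist() if not isinstance(v,str) else v for k,v in cams.camera_params(n).items()})
for n in ["side","top"]:
    cv2.imwrite(f"pics/{n}0.png",cams.camera(n)[:,:,::-1])
E
```

```text
pics
{'clock': 0.0, 'joint_pos': [1.131, 0.333, -0.065, 1.461, 0.022, 1.35, -0.089], 'joint_velocities': [-0.001, 0.0, 0.001, -0.0, -0.002, 0.001, 0.0], 'tau': [0.002, -62.544, 0.05, -39.161, 0.016, 0.01, -0.0], 'position': [0.253, -0.571, 0.231], 'ee_rot': [0.838, -0.545, -0.001, -0.0], 'ft_force': [-0.293, 0.011, -0.287], 'torque': [0.004, -0.005, 0.013], 'grip_width': 1.002}
side {'fx': 493.8083, 'fy': 493.8083, 'cx': 318.8719, 'cy': 237.5879, 'xyz': [0.4508, -0.7821, 0.8276], 'rotation': [0.4103, -0.0096, -0.0329, 0.9113]}
top {'fx': 522.3753, 'fy': 522.3753, 'cx': 325.0611, 'cy': 238.695, 'xyz': [0.4274, 0.0148, 1.3983], 'rotation': [-0.027, 0.0098, 0.7128, -0.7008]}
wrist {'fx': 371.6483, 'fy': 371.6483, 'cx': 318.9575, 'cy': 233.8572, 'xyz': [0.3221, -0.5393, 0.3734], 'rotation': [-0.127, 0.0837, -0.5392, 0.8283]}
```

View pics/side0.png

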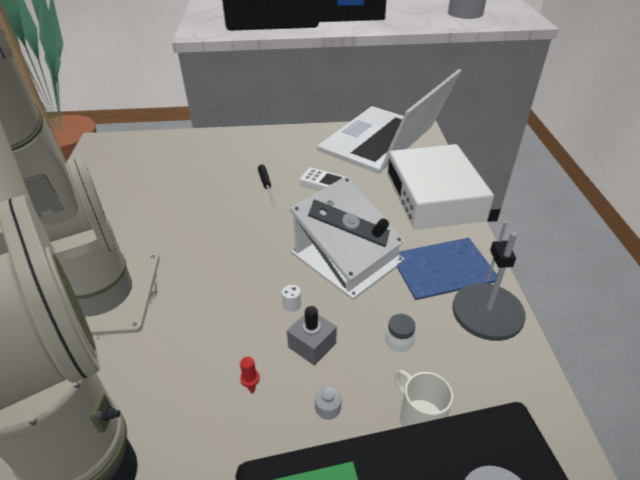

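View pics/top0.png

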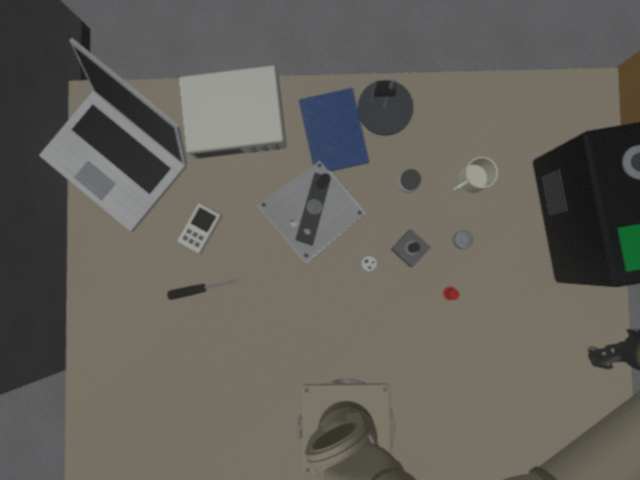

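Candidates for the pin are the black-grip pin in the grey block, side (311,318) and top (412,247), and the red look-alike, side (249,372) and top (452,294). The weight's knob at side (327,398) could also be confused with it. I choose the black one.
For the bar knob, side (381,228) and top (323,181) is the only upright black cylinder on the stand. The bar hole looks to be near top (307,232) and the plate hole near (294,223). One close montage to check both.

```bash
python3 - <<'E'
import cv2, numpy as np
t=cv2.imread("pics/top0.png"); s=cv2.imread("pics/side0.png")
c=lambda im,x,y,w,h,k: cv2.resize(im[y:y+h,x:x+w],None,fx=k,fy=k,interpolation=cv2.INTER_CUBIC)
a=c(t,255,155,115,110,3.478); a=cv2.resize(a,(400,300*1+83)); 
a=cv2.resize(t[155:265,255:370],(400,383),interpolation=cv2.INTER_CUBIC)
b=cv2.resize(s[175:295,285:410],(400,384),interpolation=cv2.INTER_CUBIC)[:383]
d=cv2.resize(t[225:270,385:437],(240,208),interpolation=cv2.INTER_CUBIC)
e=cv2.resize(s[295:365,280:345],(193,208),interpolation=cv2.INTER_CUBIC)
f=cv2.resize(s[350:400,225:285],(250,208),interpolation=cv2.INTER_CUBIC)
r=np.hstack([d,e,f]); r=cv2.copyMakeBorder(r,0,0,0,800-r.shape[1],cv2.BORDER_CONSTANT)
cv2.imwrite("pics/m1.png",np.vstack([np.hstack([a,b]),r]))
E
```

```text
(no output)
```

View pics/m1.png

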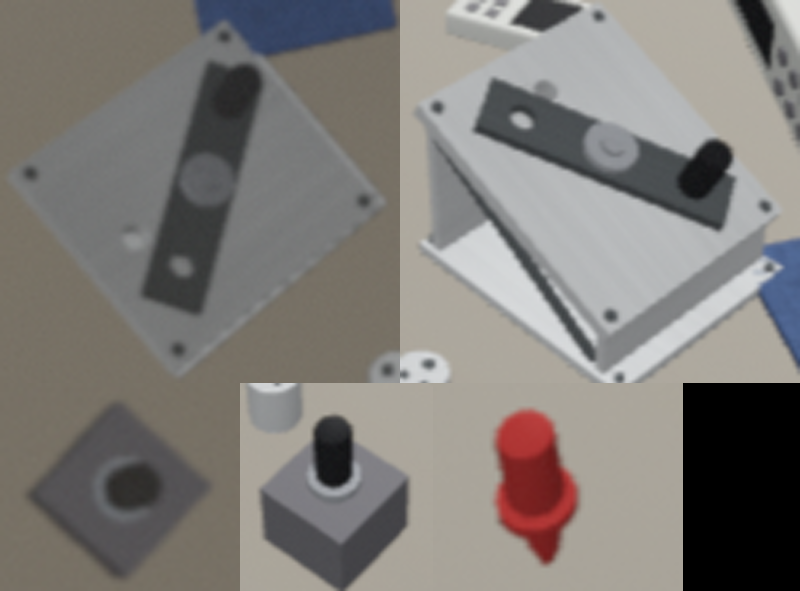

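```bash
cat > h.py <<'E'
import numpy as np, cv2
from scipy.spatial.transform import Rotation as R
from scipy.optimize import least_squares
from workcell import manip, cams
def proj(n,P,p=None):
    p=p or cams.camera_params(n)
    c=R.from_quat(p["rotation"]).inv().apply(np.atleast_2d(P)-np.array(p["xyz"]))
    x,y,z=c[:,0],-c[:,1],-c[:,2]
    if n=="wrist":
        r=np.hypot(x,y)+1e-12; s=np.arctan2(r,z)/r; u,v=x*s,y*s
    else: u,v=x/z,y/z
    return np.c_[p["cx"]+p["fx"]*u,p["cy"]+p["fy"]*v]
T=np.radians(25)
def stand(q):   # q: pivot xyz, yaw of uphill
    c,s=np.cos(q[3]),np.sin(q[3])
    x=np.array([c*np.cos(T),s*np.cos(T),np.sin(T)]); z=np.array([-c*np.sin(T),-s*np.sin(T),np.cos(T)])
    return np.c_[x,np.cross(z,x),z]
def loc(q,L): return np.array(q[:3])+np.atleast_2d(L)@stand(q).T
def barpts(q,th):   # boss top, bar hole, knob top
    c,s=np.cos(th),np.sin(th)
    return loc(q,[[0,0,.013+0],[.065*c,.065*s,.010],[-.065*c,-.065*s,.056]])
E
cat > fit.py <<'E'
from h import *
cor=[[.105,.09,0],[.105,-.09,0],[-.105,-.09,0],[-.105,.09,0]]
top=np.array([[314.5,206.75],[307,231.5],[324.9,178.9],[292.95,223.4]]); side=np.array([[350.9,220.6],[322.8,212.2],[383.1,223.4],[330.3,203.1]])
ct=np.array([[257.3,206.2],[306.2,263.4],[365.7,213.4],[318.8,160.2]])
cs=np.array([[346.6,176.6],[290,208.75],[348.1,279.7],[403.4,241.25]])
pt,ps=cams.camera_params("top"),cams.camera_params("side")
best=None
def f(v):
    q=v[:4]; L=np.vstack([barpts(q,v[4]),loc(q,[[.065,0,0]]),loc(q,cor)])
    return np.r_[(proj("top",L,pt)-np.r_[top,ct]).ravel(),(proj("side",L,ps)-np.r_[side,cs]).ravel(),(v[2]-.105)*300]
for y0 in np.arange(0,6.28,.8):
    for flip in (0,1):
        r=least_squares(f,[.5,.03,.105,y0,.8],loss="soft_l1")
        if best is None or r.cost<best.cost: best=r
print(best.cost,best.x.round(4)); print(f(best.x)[:-1].reshape(-1,2).round(1).tolist())
# pin
gt=np.array([[414.9,247.1],[412.5,248.2]]); gs=np.array([[311.0,309.8],[311.7,326.3]])
bt=np.array([[410.35,229.1],[430.7,247.5],[411.4,267.25],[390.85,248.8]])
bs=np.array([[287.1,331.0],[313.7,348.9],[336.6,328.0]])
def g(v):
    a=v[2]+np.arange(4)*np.pi/2; B=np.c_[v[0]+.0495*np.cos(a),v[1]+.0495*np.sin(a),0*a+.055]
    G=np.array([[v[3],v[4],.109],[v[3],v[4],.063]])
    return np.r_[(proj("top",G,pt)-gt).ravel(),(proj("side",G,ps)-gs).ravel(),(proj("top",B[[0,3,2,1]],pt)-bt).ravel(),(proj("side",B[[2,3,0]],ps)-bs).ravel()]
for y in (0,.3,-.3):
    r=least_squares(g,[.4,-.2,y,.4,-.2],loss="soft_l1"); print(r.cost,r.x.round(4))
print(g(r.x).reshape(-1,2).round(1).tolist())
E
python3 fit.py
```

```text
458.29552899740446 [ 0.5681  0.0691  0.1032  3.8171 -1.1136]
[[-0.9, 0.7], [-4.9, -0.8], [-4.9, -2.0], [37.2, 3.6], [111.2, 7.9], [4.5, -1.4], [-100.0, -7.9], [0.5, 1.0], [-1.0, 0.2], [0.6, -1.2], [0.1, -8.5], [-1.1, 25.1], [0.4, 74.3], [-0.6, 1.7], [0.7, -73.8], [0.4, -0.7]]
5.661146671647817 [ 0.4703 -0.1749  0.017   0.4702 -0.1762]
5.661146671648019 [ 0.4703 -0.1749  0.017   0.4702 -0.1762]
5.661146671647794 [ 0.4703 -0.1749  0.017   0.4702 -0.1762]
[[0.5, 0.0], [0.2, -0.4], [-0.0, 0.1], [-0.3, -1.0], [0.6, -0.5], [0.4, -0.3], [1.1, -0.1], [1.5, -0.3], [-0.9, -1.8], [-0.3, -0.6], [0.0, -2.5]]
```

```bash
sed -i 's/^ct=.*/ct=np.array([[306.2,263.4],[257.3,206.2],[318.8,160.2],[365.7,213.4]])/; s/^cs=.*/cs=np.array([[290,208.75],[346.6,176.6],[403.4,241.25],[348.1,279.7]])/' fit.py; python3 fit.py; python3 - <<'E'
from h import *
E
```

```text
8.638585440322325 [0.5686 0.0755 0.1011 2.2605 0.5808]
[[-0.4, 0.9], [0.4, -0.2], [0.4, -0.9], [0.8, 0.6], [-0.3, -1.7], [0.4, -1.2], [0.2, 1.2], [-1.4, 0.5], [-1.1, 1.2], [0.1, -0.5], [0.2, -0.3], [-0.4, 0.7], [-0.2, -0.9], [-0.6, -0.7], [0.2, -0.4], [1.9, 0.1]]
5.661146671647817 [ 0.4703 -0.1749  0.017   0.4702 -0.1762]
5.661146671648019 [ 0.4703 -0.1749  0.017   0.4702 -0.1762]
5.661146671647794 [ 0.4703 -0.1749  0.017   0.4702 -0.1762]
[[0.5, 0.0], [0.2, -0.4], [-0.0, 0.1], [-0.3, -1.0], [0.6, -0.5], [0.4, -0.3], [1.1, -0.1], [1.5, -0.3], [-0.9, -1.8], [-0.3, -0.6], [0.0, -2.5]]
```

```bash
cat >> h.py <<'E'
Q=[0.5686,0.0755,0.1011,2.2605]; TH=0.5808
def toolR(q=None):  # jaws along stand y, tool z = -normal
    S=stand(q or Q); return np.c_[-S[:,1],-S[:,0],-S[:,2]]
def delta(pos,Rm,o=None):
    o=o or manip.get_obs(); R0=R.from_quat(o["ee_rot"])
    rv=np.degrees((R0.inv()*R.from_matrix(Rm)).as_rotvec()); d=R0.inv().apply(np.array(pos)-o["position"])
    print("turn",rv.round(2),"shift",d.round(4),"|",np.linalg.norm(rv).round(1),np.linalg.norm(d).round(3)); return rv,d
E
python3 - <<'E'
from h import *
k=loc(Q,[-.065*np.cos(TH),-.065*np.sin(TH),.019+.09])[0]; print(k)
delta(k,toolR())
E
```

```text
[0.65676336 0.02466425 0.17692181]
turn [  17.38  -22.94 -103.75] shift [-0.3812 -0.6105  0.0541] | 107.7 0.722
```

>>> move_arm:
  moves:
    - [17.4,-22.9,-103.8,-0.381,-0.61,0.0,0.085]
    - [17.4,-22.9,-103.8,-0.381,-0.61,0.0,0.085]
    - [17.4,-22.9,-103.8,-0.381,-0.61,0.0,0.085]
    - [17.4,-22.9,-103.8,-0.381,-0.61,0.0,0.085]
    - [17.4,-22.9,-103.8,-0.381,-0.61,0.0,0.085]
    - [17.4,-22.9,-103.8,-0.381,-0.61,0.0,0.085]
    - [17.4,-22.9,-103.8,-0.381,-0.61,0.0,0.085]
    - [17.4,-22.9,-103.8,-0.381,-0.61,0.0,0.085]
    - [17.4,-22.9,-103.8,-0.381,-0.61,0.0,0.085]
    - [17.4,-22.9,-103.8,-0.381,-0.61,0.0,0.085]

```text
clock: 1.1
position: [0.5342, -0.1563, 0.2312]
ee_rot: [0.971, 0.154, -0.062, -0.172]
ft_force: [-0.3, -0.7, 0.1]
grip_width: 0.998
```

```bash
python3 - <<'E'
from h import *
k=loc(Q,[-.065*np.cos(TH),-.065*np.sin(TH),.019+.09])[0]
o=manip.get_obs(); print(o["clock"],o["joint_pos"]); delta(k,toolR())
E
```

```text
1.1 [ 0.72810571  0.44792725 -0.52042567  1.39911053 -0.05489181  1.59579335
  0.54370993]
turn [  3.55  -4.59 -20.65] shift [ 0.1774 -0.1085  0.0864] | 21.4 0.225
```

>>> move_arm:
  moves:
    - [3.6,-4.6,-20.6,0.177,-0.108,0.086,0.085]
    - [3.6,-4.6,-20.6,0.177,-0.108,0.086,0.085]
    - [3.6,-4.6,-20.6,0.177,-0.108,0.086,0.085]
    - [3.6,-4.6,-20.6,0.177,-0.108,0.086,0.085]
    - [3.6,-4.6,-20.6,0.177,-0.108,0.086,0.085]
    - [3.6,-4.6,-20.6,0.177,-0.108,0.086,0.085]
    - [3.6,-4.6,-20.6,0.177,-0.108,0.086,0.085]
    - [3.6,-4.6,-20.6,0.177,-0.108,0.086,0.085]

```text
clock: 1.9
position: [0.6569, 0.0204, 0.1771]
ee_rot: [0.92, 0.327, -0.073, -0.203]
ft_force: [0.5, -0.4, 0.9]
grip_width: 0.995
```

```bash
python3 - <<'E'
from h import *
k=loc(Q,[-.065*np.cos(TH),-.065*np.sin(TH),.019+.09])[0]
o=manip.get_obs(); print(o["clock"],o["joint_pos"]); delta(k,toolR())
p=cams.camera_params("wrist"); im=cams.camera("wrist")[:,:,::-1].copy()
import json; json.dump({a:np.array(b).tolist() for a,b in p.items()if not isinstance(b,str)},open("w1.json","w"))
cv2.imwrite("pics/w1raw.png",im)
L=np.vstack([barpts(Q,TH),loc(Q,[[.065,0,0],[.105,.09,0],[.105,-.09,0]])]); uv=proj("wrist",L,p); print(uv.round(1).tolist())
for u in uv: cv2.drawMarker(im,tuple(int(t) for t in u.round()),(0,0,255),cv2.MARKER_CROSS,10,1)
cv2.imwrite("pics/w1.png",im)
E
```

```text
1.9 [ 0.40300492  0.74338767 -0.60308669  1.12555649  0.0312504   1.61582301
  0.56371867]
turn [ 0.06 -0.07 -0.43] shift [ 0.0026 -0.003   0.0015] | 0.4 0.004
[[267.5, 153.7], [213.1, 74.6], [324.1, 256.1], [268.4, 57.6], [146.3, 17.9], [401.0, 4.0]]
```

View pics/w1.png

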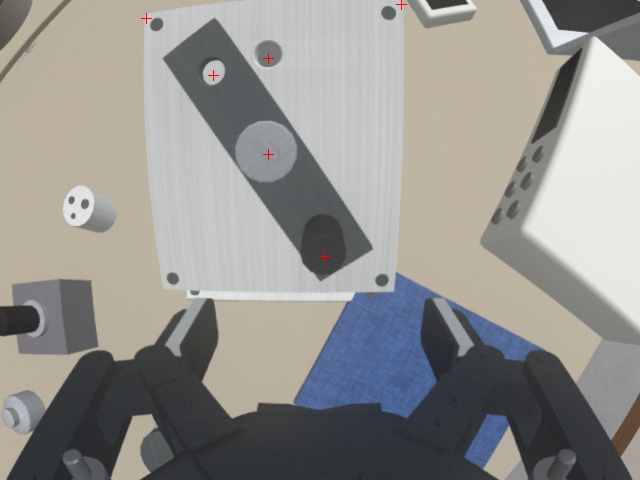

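The wrist view agrees with the fit to about 3 px (2 mm): boss (266,151), bar hole (213,73), plate hole (268,54), knob (323,250). Descending onto the knob.

>>> move_arm:
  moves:
    - [0,0,-0.4,0.003,-0.003,0.03,0.065]
    - [0,0,-0.4,0.003,-0.003,0.06,0.065]
    - [0,0,-0.4,0.003,-0.003,0.08,0.065]
    - [0,0,-0.4,0.003,-0.003,0.091,0.065]
    - [0,0,-0.4,0.003,-0.003,0.091,0.065]
    - [0,0,-0.4,0.003,-0.003,0.091,0.065]

```text
clock: 2.55
position: [0.6339, 0.0547, 0.0969]
ee_rot: [0.919, 0.33, -0.072, -0.204]
ft_force: [0.3, 0.3, 0.4]
grip_width: 0.762
```

```bash
python3 - <<'E'
from h import *
k=loc(Q,[-.065*np.cos(TH),-.065*np.sin(TH),.019])[0]
o=manip.get_obs(); print(o["clock"],o["joint_pos"],o["ft_force"]); delta(k,toolR())
cv2.imwrite("pics/w2.png",cams.camera("wrist")[:,:,::-1])
E
```

```text
2.55 [ 0.3990959   0.75567103 -0.61073632  1.29381986  0.03984944  1.43517327
  0.55722016] [0.3279657  0.27497872 0.40958341]
turn [ 0.08 -0.14  0.03] shift [-0.0015  0.0004  0.0015] | 0.2 0.002
```

View pics/w2.png

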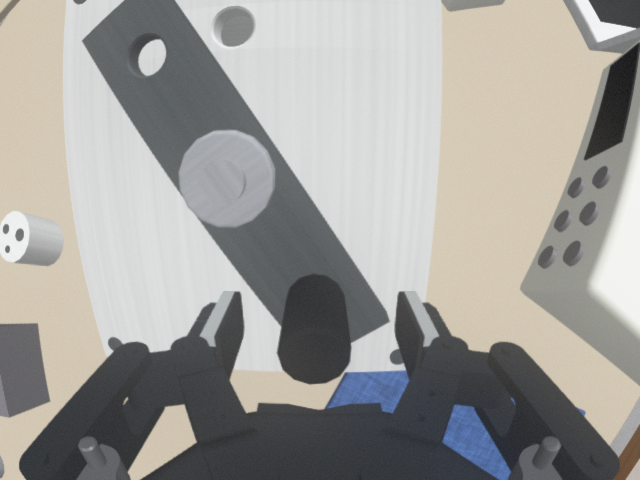

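Knob sits at (315,340), between the pads at columns 240 and 400. Closing.

>>> move_arm:
  moves:
    - [0,0,0,0,0,0,0.02]
    - [0,0,0,0,0,0,0.02]
    - [0,0,0,0,0,0,0.02]
    - [0,0,0,0,0,0,0.02]
    - [0,0,0,0,0,0,0.02]
    - [0,0,0,0,0,0,0.02]
  grip_force: 30

```text
clock: 3.2
position: [0.6332, 0.0553, 0.0964]
ee_rot: [0.919, 0.331, -0.072, -0.204]
ft_force: [-2.1, -1.3, 5.1]
grip_width: 0.3
```

>>> move_arm:
  moves:
    - [0,0,4.2,-0.004,0.0025,0,0.02]
    - [0,0,8.3,-0.0083,0.0047,0,0.02]
    - [0,0,12.5,-0.0127,0.0065,0,0.02]
    - [0,0,16.7,-0.0171,0.008,0,0.02]
    - [0,0,20.8,-0.0217,0.0091,0,0.02]
    - [0,0,25,-0.0263,0.01,0,0.02]
    - [0,0,29.2,-0.031,0.0105,0,0.02]
    - [0,0,33.3,-0.0357,0.0107,0,0.02]
    - [0,0,33.3,-0.0357,0.0107,0,0.02]
    - [0,0,33.3,-0.0357,0.0107,0,0.02]

```text
clock: 4.2
position: [0.6122, 0.0245, 0.0914]
ee_rot: [0.975, 0.054, -0.127, -0.174]
ft_force: [-0.7, -5.8, 3.9]
grip_width: 0.299
```

```bash
cat > look.py <<'E'
import sys
from h import *
o=manip.get_obs(); print(o["clock"],o["joint_pos"].round(3) if hasattr(o["joint_pos"],"round") else o["joint_pos"],np.round(o["ft_force"],1),o["grip_width"])
p=cams.camera_params("wrist"); im=cams.camera("wrist")[:,:,::-1].copy()
cv2.imwrite(f"pics/{sys.argv[1]}.png",im)
L=np.vstack([barpts(Q,0),loc(Q,[[.065,0,0]])]); print(proj("wrist",L,p).round(1).tolist())
E
python3 look.py w3
```

```text
4.2 [ 0.383  0.694 -0.488  1.364 -0.041  1.413  0.076] [-0.7 -5.8  3.9] 0.29894667340668857
[[232.7, 181.3], [152.3, 59.4], [319.4, 357.8], [161.4, 62.3]]
```

View pics/w3.png

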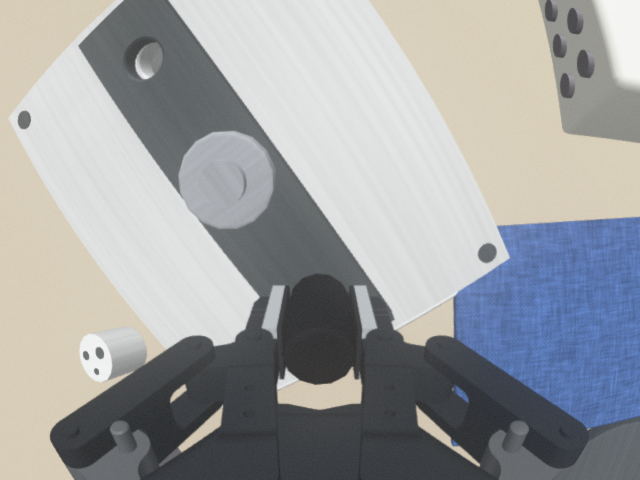

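>>> move_arm:
  moves:
    - [0,0,0,0,0,0,0.06]
    - [0,0,0,0,0,0,0.06]
    - [0,0,0,0,0,0,0.06]
    - [0,0,0,0,0,-0.04,0.06]
    - [0,0,0,0,0,-0.08,0.06]
    - [0,0,0,0,-0.03,-0.12,0.06]
    - [0,0,0,0,-0.06,-0.15,0.06]
    - [0,0,0,0,-0.06,-0.15,0.06]
    - [0,0,0,0,-0.06,-0.15,0.06]
    - [0,0,0,0,-0.06,-0.15,0.06]

```text
clock: 5.25
position: [0.6479, 0.032, 0.247]
ee_rot: [0.975, 0.053, -0.129, -0.174]
ft_force: [-0.1, 0.3, -0.4]
grip_width: 0.708
```

```bash
python3 look.py w4
```

```text
5.25 [ 0.326  0.661 -0.494  1.073 -0.068  1.716 -0.006] [-0.1  0.3 -0.4] 0.7084658428172235
[[277.3, 223.3], [233.1, 158.8], [320.1, 306.1], [235.8, 157.6]]
```

View pics/w4.png

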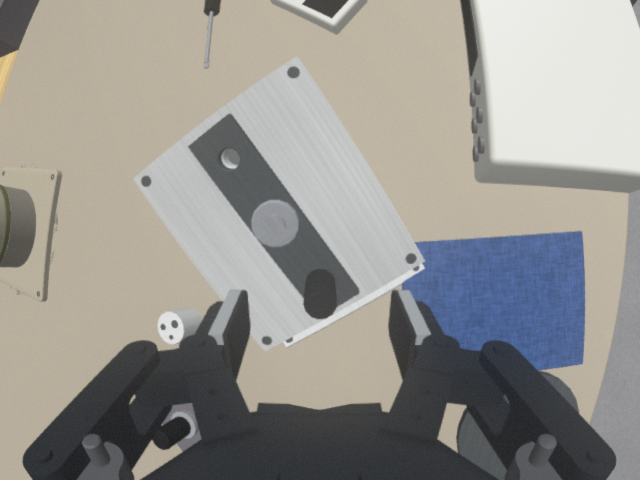

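```bash
cat > fit2.py <<'E'
from h import *
import json
p4=cams.camera_params("wrist"); p1=json.load(open("w1.json"))
def blob(f,u,dark=110):
    g=cv2.cvtColor(cv2.imread(f),cv2.COLOR_BGR2GRAY).astype(float); x,y=u; w=g[y-9:y+10,x-9:x+10]
    m=np.clip(np.median(w)-20-w,0,None); yy,xx=np.mgrid[-9:10,-9:10]; m*=(np.hypot(xx,yy)<9)
    return [x+(m*xx).sum()/m.sum(),y+(m*yy).sum()/m.sum()]
s1=np.array([blob("pics/w1raw.png",u) for u in [(156,24),(388,13),(382,280),(173,278)]])
s4=np.array([blob("pics/w4.png",u) for u in [(146,181),(293,72),(411,259),(267,341)]])
print(s1.round(1).tolist(),s4.round(1).tolist())
sg=np.array([[1,1,0],[1,-1,0],[-1,-1,0],[-1,1,0]],float)
pl1=np.array([[268,54]]); bo1=[266,151]; bh1=[213,73]; bo4=[275,223]; bh4=[230,158.5]
def f(v,full=False):
    q=v[:4]; S=loc(q,sg*[v[4],v[5],0])
    B1=barpts(q,v[6])[:2]; B4=barpts(q,v[7])[:2]
    q1=np.r_[q[:3]+np.r_[v[8:11]],q[3]+v[11]]
    S1=loc(q1,sg*[v[4],v[5],0]); B1=barpts(q1,v[6])[:2]; H1=loc(q1,[[.065,0,0]])
    r=np.r_[(proj("wrist",S,p4)-s4).ravel(),(proj("wrist",B4,p4)-[bo4,bh4]).ravel(),(proj("wrist",S1,p1)-s1).ravel(),(proj("wrist",B1,p1)-[bo1,bh1]).ravel(),(proj("wrist",H1,p1)-pl1).ravel()]
    return r if full else np.r_[r,v[8:11]/.001,v[11]/.005]
r=least_squares(f,Q+[.09,.08,.58,0,0,0,0,0],loss="soft_l1",x_scale=.01)
print(r.cost,r.x.round(4)); print(f(r.x,True).reshape(-1,2).round(1).tolist())
E
python3 fit2.py
```

```text
[[156.2, 24.1], [388.2, 12.5], [381.5, 279.8], [172.4, 278.1]] [[145.7, 180.9], [293.0, 72.0], [410.7, 258.3], [266.4, 340.1]]
2.0343585714611603 [5.6700e-01 7.5200e-02 1.0280e-01 2.2535e+00 9.6000e-02 8.0900e-02
 5.7760e-01 1.3400e-02 3.0000e-04 6.0000e-04 1.0000e-04 2.0000e-04]
[[-0.0, -0.1], [0.1, -0.3], [0.2, -0.1], [0.1, 0.1], [-0.2, -0.1], [0.0, 0.1], [0.4, 0.1], [0.1, 0.2], [0.1, 0.0], [0.2, -0.1], [-0.0, 0.2], [-0.8, -1.6], [-0.4, 0.9]]
```

```bash
sed -i 's/^Q=.*/Q=[0.567,0.0752,0.1028,2.2535]; TH=0.0134; PIN=[.4702,-.1762]/' h.py; cat >> h.py <<'E'
def downR(): 
    a=Q[3]-np.pi/2; return np.array([[np.cos(a),np.sin(a),0],[np.sin(a),-np.cos(a),0],[0,0,-1]])
E
python3 - <<'E'
from h import *
delta([*PIN,.17],downR())
E
```

```text
turn [-24.31   7.4  -32.35] shift [-0.1837  0.211   0.0497] | 41.1 0.284
```

>>> move_arm:
  moves:
    - [-24.3,7.4,-32.3,-0.184,0.211,0.05,0.065]
    - [-24.3,7.4,-32.3,-0.184,0.211,0.05,0.065]
    - [-24.3,7.4,-32.3,-0.184,0.211,0.05,0.065]
    - [-24.3,7.4,-32.3,-0.184,0.211,0.05,0.065]
    - [-24.3,7.4,-32.3,-0.184,0.211,0.05,0.065]
    - [-24.3,7.4,-32.3,-0.184,0.211,0.05,0.065]
    - [-24.3,7.4,-32.3,-0.184,0.211,0.05,0.065]
    - [-24.3,7.4,-32.3,-0.184,0.211,0.05,0.065]
    - [-24.3,7.4,-32.3,-0.184,0.211,0.05,0.065]
    - [-24.3,7.4,-32.3,-0.184,0.211,0.05,0.065]

```text
clock: 6.3
position: [0.4714, -0.1746, 0.1708]
ee_rot: [0.942, 0.335, 0.001, -0.0]
ft_force: [0.0, 0.4, 0.6]
grip_width: 0.757
```

```bash
python3 look.py w5; python3 - <<'E'
from h import *
delta([*PIN,.17],downR()); delta([*PIN,.068],downR()); print(proj("wrist",[[*PIN,.109],[*PIN,.063]]).round(1))
E
```

```text
6.3 [ 0.744  0.144 -0.514  1.837  0.075  1.178  0.89 ] [0.  0.4 0.6] 0.7569065170575897
[[645.9, 82.7], [665.3, -0.7], [648.7, 190.8], [655.8, -4.1]]
turn [ 0.05 -0.14  0.07] shift [-0.0019  0.0005  0.0008] | 0.2 0.002
turn [ 0.05 -0.14  0.07] shift [-0.0022  0.0004  0.1028] | 0.2 0.103
[[316.1 256.9]
 [316.4 233.5]]
```

View pics/w5.png

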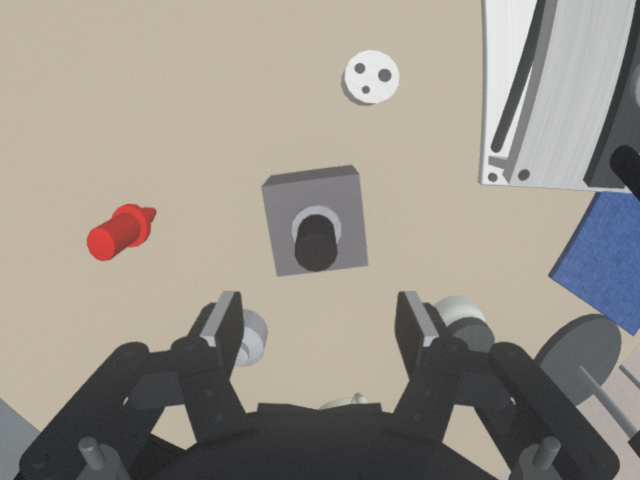

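Pin grip top is at (316,251) and its collar at (317,230), about 2 mm toward tool −y of the prediction. The red look-alike at (110,235) is well clear. Descending and gripping.

>>> move_arm:
  moves:
    - [0,0,0,-0.002,-0.0015,0.03,0.055]
    - [0,0,0,-0.002,-0.0015,0.06,0.055]
    - [0,0,0,-0.002,-0.0015,0.085,0.055]
    - [0,0,0,-0.002,-0.0015,0.102,0.055]
    - [0,0,0,-0.002,-0.0015,0.102,0.055]
    - [0,0,0,-0.002,-0.0015,0.102,0.055]

```text
clock: 6.95
position: [0.4689, -0.1751, 0.0693]
ee_rot: [0.942, 0.335, 0.001, 0.0]
ft_force: [0.3, 0.5, 0.7]
grip_width: 0.643
```

>>> move_arm:
  moves:
    - [0,0,0,0,0,0,0.02]
    - [0,0,0,0,0,0,0.02]
    - [0,0,0,0,0,0,0.02]
    - [0,0,0,0,0,0,0.02]
    - [0,0,0,0,0,0,0.02]
    - [0,0,0,0,0,0,0.02]
  grip_force: 60

```text
clock: 7.55
position: [0.4692, -0.1758, 0.0701]
ee_rot: [0.942, 0.334, 0.002, 0.001]
ft_force: [-0.4, 0.9, 5.7]
grip_width: 0.29
```

>>> move_arm:
  moves:
    - [0,0,0,0,0,-0.015,0.02]
    - [0,0,0,0,0,-0.03,0.02]
    - [0,0,0,0,0,-0.05,0.02]
    - [0,0,0,0,0,-0.08,0.02]
    - [0,0,0,0,0,-0.11,0.02]
    - [0,0,0,0,0,-0.14,0.02]
    - [0,0,0,0,0,-0.17,0.02]
    - [0,0,0,0,0,-0.17,0.02]

```text
clock: 8.35
position: [0.4697, -0.1761, 0.2431]
ee_rot: [0.942, 0.335, 0.003, 0.003]
ft_force: [1.0, 0.6, -3.3]
grip_width: 0.289
```

```bash
python3 look.py w6; python3 - <<'E'
from h import *
h=loc(Q,[.065,0,.010])[0]; n=stand(Q)[:,2]; print("hole",h)
# TCP when collar is d above bar: grasp offset: TCP z at grip was ~.068 => TCP 13 mm above collar underside
for d in (.08,.05): delta(h+n*(d+.013),toolR())
o=manip.get_obs(); Rt=R.from_quat(o["ee_rot"]); 
# expected pixels of pin top, collar bottom, tip for pin on tool axis
print(proj("wrist",[o["position"]+Rt.apply([0,0,z]) for z in (-.041,.005,.013,.055)]).round(1).tolist())
E
```

```text
8.35 [ 0.76   0.079 -0.514  1.746  0.04   1.318  0.92 ] [ 1.   0.6 -3.3] 0.2887728033550371
[[589.0, 83.4], [604.9, 13.8], [591.3, 171.8], [597.9, 11.0]]
hole [0.53250036 0.11762753 0.13933326]
turn [ 2.527e+01 -2.000e-01  1.000e-02] shift [ 0.2344 -0.1485  0.0172] | 25.3 0.278
turn [ 2.527e+01 -2.000e-01  1.000e-02] shift [ 0.2343 -0.1613  0.0444] | 25.3 0.288
[[320.0, 363.9], [319.7, 301.4], [319.7, 293.4], [319.6, 260.5]]
```

View pics/w6.png

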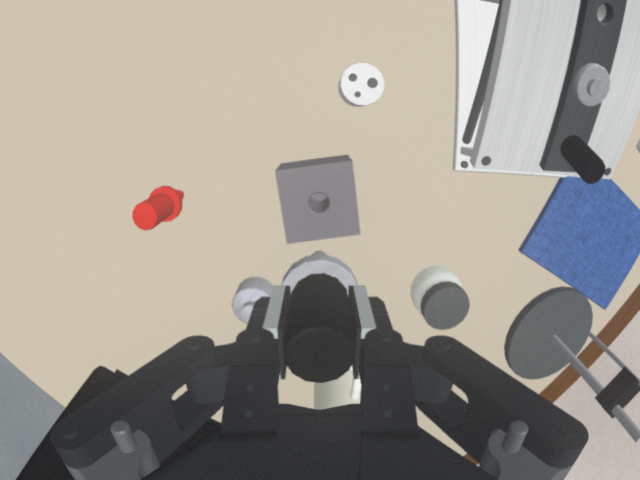

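```bash
python3 - <<'E'
import cv2
im=cv2.imread("pics/w6.png")[240:390,270:370]; im=cv2.convertScaleAbs(im,alpha=2.0)
cv2.imwrite("pics/c6.png",cv2.resize(im,None,fx=4,fy=4,interpolation=cv2.INTER_CUBIC))
E
```

```text
(no output)
```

View pics/c6.png

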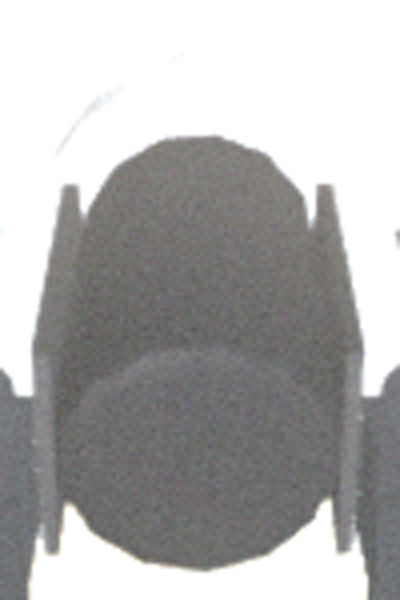

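```bash
python3 - <<'E'
from h import *
o=manip.get_obs(); Rt=R.from_quat(o["ee_rot"]); p=cams.camera_params("wrist")
a=np.linspace(0,2*np.pi,181)
def rows(v,r,z):  # circle on pin axis at distance z below top
    A=R.from_euler("x",v[1]); C=A.apply(np.c_[r*np.cos(a),r*np.sin(a),0*a+z-.039])+[0,v[0],v[2]]
    return proj("wrist",np.array(o["position"])+Rt.apply(C),p)[:,1]
def f(v,full=False):
    t=rows(v,.013,0); r=np.r_[t.min()-327,t.max()-382.5,rows(v,.013,.046).min()-273.75]
    if full: print(rows(v,.018,.046).min(),rows(v,.018,.054).min(),rows(v,.004,.096).min())
    return np.r_[r,np.degrees(v[1])/2,v[2]/.002]
for x0 in ([0,0,0],):
    r=least_squares(f,x0,x_scale=.001); print(r.x, f(r.x,True)); print(f([0,0,0],True))
E
```

```text
262.78044025773795 256.47053414090374 253.5191466289446
[ 0.00184904 -0.00465247  0.00436188] [-0.81085251  1.74107283 -0.70555389 -0.1332835   2.18094141]
262.58147412481003 256.0236658152067 252.73927403018234
[ 1.92897477  5.8712048  -0.62008446  0.          0.        ]
```

The grip fit puts the pin on the tool axis to within 2 mm, and the tip row (252) matches the model (252.7). Moving above the hole.

```bash
python3 - <<'E'
from h import *
h=loc(Q,[.065,0,.010])[0]; n=stand(Q)[:,2]
delta(h+n*(.08+.015),toolR())
E
```

```text
turn [ 2.527e+01 -2.000e-01  1.000e-02] shift [ 0.2344 -0.1477  0.0154] | 25.3 0.277
```

>>> move_arm:
  moves:
    - [25.3,-0.2,0,0.234,-0.148,0.0,0.02]
    - [25.3,-0.2,0,0.234,-0.148,0.0,0.02]
    - [25.3,-0.2,0,0.234,-0.148,0.0,0.02]
    - [25.3,-0.2,0,0.234,-0.148,0.0,0.02]
    - [25.3,-0.2,0,0.234,-0.148,0.0,0.02]
    - [25.3,-0.2,0,0.234,-0.148,0.0,0.02]
    - [25.3,-0.2,0,0.234,-0.148,0.0,0.02]
    - [25.3,-0.2,0,0.234,-0.148,0.0,0.02]
    - [25.3,-0.2,0,0.234,-0.148,0.0,0.02]
    - [25.3,-0.2,0,0.234,-0.148,0.0,0.02]

```text
clock: 9.4
position: [0.5563, 0.0852, 0.2387]
ee_rot: [0.92, 0.326, -0.074, -0.205]
ft_force: [0.6, 0.7, -1.6]
grip_width: 0.29
```

```bash
python3 look.py w7; python3 - <<'E'
from h import *
h=loc(Q,[.065,0,.010])[0]; n=stand(Q)[:,2]
delta(h+n*(.055+.015),toolR())
E
```

```text
9.4 [ 0.427  0.472 -0.631  1.398 -0.11   1.574  0.513] [ 0.6  0.7 -1.6] 0.29038135562641176
[[322.4, 323.1], [322.4, 241.6], [322.7, 422.4], [322.3, 237.3]]
turn [-0.21  0.06 -0.15] shift [0.0019 0.0059 0.0372] | 0.3 0.038
```

>>> move_arm:
  moves:
    - [-0.2,0,-0.1,0.002,0.006,0.015,0.02]
    - [-0.2,0,-0.1,0.002,0.006,0.03,0.02]
    - [-0.2,0,-0.1,0.002,0.006,0.037,0.02]
    - [-0.2,0,-0.1,0.002,0.006,0.037,0.02]
    - [-0.2,0,-0.1,0.002,0.006,0.037,0.02]

```text
clock: 9.95
position: [0.5516, 0.0956, 0.2037]
ee_rot: [0.92, 0.327, -0.073, -0.204]
ft_force: [-0.1, -0.2, -2.6]
grip_width: 0.292
```

```bash
python3 look.py w8; python3 - <<'E'
from h import *
h=loc(Q,[.065,0,.010])[0]; n=stand(Q)[:,2]
delta(h+n*(.055+.015),toolR()); delta(h+n*.015,toolR())
im=cv2.imread("pics/w8.png"); cv2.imwrite("pics/c8.png",cv2.resize(im[170:400,220:420],None,fx=2.5,fy=2.5,interpolation=cv2.INTER_CUBIC))
o=manip.get_obs(); Rt=R.from_quat(o["ee_rot"]); print(proj("wrist",[o["position"]+Rt.apply([0,0,z]) for z in (.015,.057,.07)]).round(1).tolist())
E
```

```text
9.95 [ 0.42   0.484 -0.633  1.459 -0.102  1.498  0.516] [-0.1 -0.2 -2.6] 0.2917907440855808
[[318.1, 344.0], [318.0, 252.6], [318.0, 453.9], [318.1, 247.2]]
turn [0.01 0.02 0.06] shift [-0.0011  0.0008  0.0008] | 0.1 0.002
turn [0.01 0.02 0.06] shift [-0.001   0.0007  0.0558] | 0.1 0.056
[[319.6, 292.1], [319.5, 259.6], [319.5, 251.8]]
```

View pics/c8.png

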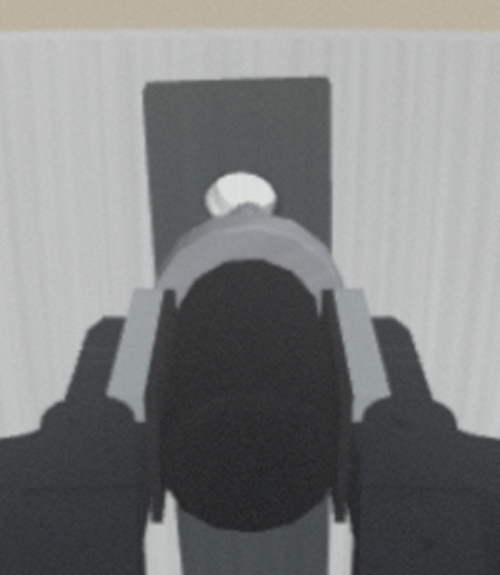

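The hole is centred near column 316.5 and the tip near 320.5, so I shift about −1.8 mm in tool x. Rows already line up. Inserting in stages.

>>> move_arm:
  moves:
    - [0,0,0,-0.0018,0.0003,0.0,0.02]
    - [0,0,0,-0.0018,0.0003,0.005,0.02]
    - [0,0,0,-0.0018,0.0003,0.01,0.02]
    - [0,0,0,-0.0018,0.0003,0.014,0.02]
    - [0,0,0,-0.0018,0.0003,0.018,0.02]
    - [0,0,0,-0.0018,0.0003,0.022,0.02]
    - [0,0,0,-0.0018,0.0003,0.026,0.02]

```text
clock: 10.7
position: [0.5433, 0.103, 0.1791]
ee_rot: [0.92, 0.327, -0.073, -0.204]
ft_force: [1.5, -1.8, -2.5]
grip_width: 0.288
```

>>> move_arm:
  moves:
    - [0,0,0,0,0,0.004,0.02]
    - [0,0,0,0,0,0.008,0.02]
    - [0,0,0,0,0,0.012,0.02]
    - [0,0,0,0,0,0.016,0.02]
    - [0,0,0,0,0,0.02,0.02]
    - [0,0,0,0,0,0.02,0.02]

```text
clock: 11.3
position: [0.5389, 0.1095, 0.1612]
ee_rot: [0.92, 0.327, -0.072, -0.204]
ft_force: [6.0, -1.2, -5.2]
grip_width: 0.29
```

```bash
python3 - <<'E'
from h import *
h=loc(Q,[.065,0,.010])[0]; n=stand(Q)[:,2]
delta(h+n*.015,toolR()); o=manip.get_obs(); S=stand(Q); print(S.T@np.array(o["ft_force"]), o["torque"])
E
```

```text
turn [ 0.07 -0.06  0.05] shift [ 0.0002 -0.0002  0.0092] | 0.1 0.009
[-6.4762382  -3.92100268 -2.74134421] [-0.79950743 -2.07286517 -0.48388315]
```

>>> move_arm:
  moves:
    - [0,0,0,0,0.0003,0.003,0.02]
    - [0,0,0,0,0.0003,0.006,0.02]
    - [0,0,0,0,0.0003,0.008,0.02]
    - [0,0,0,0,0.0003,0.009,0.02]
    - [0,0,0,0,0.0003,0.0095,0.02]
    - [0,0,0,0,0.0003,0.0095,0.02]

```text
clock: 11.9
position: [0.5376, 0.1116, 0.1553]
ee_rot: [0.92, 0.327, -0.071, -0.203]
ft_force: [3.5, -8.5, 17.7]
grip_width: 0.287
```

```bash
cat > f.py <<'E'
from h import *
h=loc(Q,[.065,0,.010])[0]; n=stand(Q)[:,2]
delta(h+n*.015,toolR()); o=manip.get_obs(); S=stand(Q); print(S.T@np.array(o["ft_force"]), o["torque"])
E
python3 f.py
```

```text
turn [ 0.18 -0.16  0.05] shift [-0.0002 -0.0005  0.0028] | 0.2 0.003
[-0.4945161   2.67305579 19.78594264] [-0.81193903  0.28403296  0.32371437]
```

>>> move_arm:
  moves:
    - [0,0,0,0,0,0.001,0.02]
    - [0,0,0,0,0,0.001,0.02]
    - [0,0,0,0,0,0.001,0.02]

```text
clock: 12.2
position: [0.5378, 0.1117, 0.1552]
ee_rot: [0.92, 0.327, -0.07, -0.203]
ft_force: [2.6, -9.9, 24.8]
grip_width: 0.286
```

```bash
python3 f.py
```

```text
turn [ 0.21 -0.2   0.04] shift [-0.0003 -0.0005  0.0027] | 0.3 0.003
[ 2.01463992  4.27814994 26.41405412] [-0.85236259  0.88543701  0.40104553]
```

Hard contact: 6 N more force gave 0.1 mm of motion. The stated 105 mm plate height also accounts for the residual. Unloading, then releasing.

>>> move_arm:
  moves:
    - [0,0,0,0,0,-0.0025,0.02]
    - [0,0,0,0,0,-0.0025,0.02]
    - [0,0,0,0,0,-0.0025,0.06]
    - [0,0,0,0,0,-0.0025,0.06]
    - [0,0,0,0,0,-0.0025,0.06]
    - [0,0,0,0,0,-0.0025,0.06]

```text
clock: 12.8
position: [0.5354, 0.1124, 0.1537]
ee_rot: [0.919, 0.328, -0.073, -0.204]
ft_force: [1.0, -0.2, -0.1]
grip_width: 0.7
```

>>> move_arm:
  moves:
    - [0,0,0,0,0,-0.01,0.06]
    - [0,0,0,0,0,-0.03,0.06]
    - [0,0,0,0,0,-0.06,0.06]
    - [0,0,0,0,0,-0.09,0.06]
    - [0,0,0,0,0,-0.12,0.06]
    - [0,0,0,0,0.03,-0.14,0.06]
    - [0,0,0,0,0.06,-0.14,0.06]
    - [0,0,0,0,0.06,-0.14,0.06]
    - [0,0,0,0,0.06,-0.14,0.06]

```text
clock: 13.7
position: [0.6078, 0.0238, 0.2553]
ee_rot: [0.92, 0.327, -0.073, -0.205]
ft_force: [-0.0, -0.4, 0.7]
grip_width: 0.703
```

```bash
python3 - <<'E'
from h import *
print(manip.get_obs()["clock"])
ims=[]
for n in ("wrist","side","top"):
    p=cams.camera_params(n); im=cams.camera(n)[:,:,::-1].copy(); cv2.imwrite(f"pics/z_{n}.png",im)
    # predicted: hole mouth level circle r18 (seated collar underside/top), grip top centre
    P=loc(Q,[[.065,0,.010],[.065,0,.018],[.065,0,.064]]); u=proj(n,P,p); print(n,u.round(1).tolist())
    k={"wrist":1.6,"side":3,"top":3}[n]; w,h=(int(400/k),int(300/k)); c=u[1]; x=int(np.clip(c[0]-w/2,0,640-w)); y=int(np.clip(c[1]-h/2,0,480-h))
    print("crop",x,y,k); ims.append(cv2.resize(im[y:y+h,x:x+w],(400,300),interpolation=cv2.INTER_CUBIC))
ims.append(cv2.resize(cv2.imread("pics/z_top.png"),(400,300)))
cv2.imwrite("pics/fin.png",np.vstack([np.hstack(ims[:2]),np.hstack(ims[2:])]))
E
```

```text
13.7
wrist [[320.6, 143.6], [320.6, 144.2], [320.9, 148.5]]
crop 195 50 1.6
side [[330.6, 201.0], [331.7, 199.1], [338.0, 187.8]]
crop 265 149 3
top [[294.7, 223.1], [295.6, 221.9], [300.5, 215.0]]
crop 229 171 3
```

View pics/fin.png

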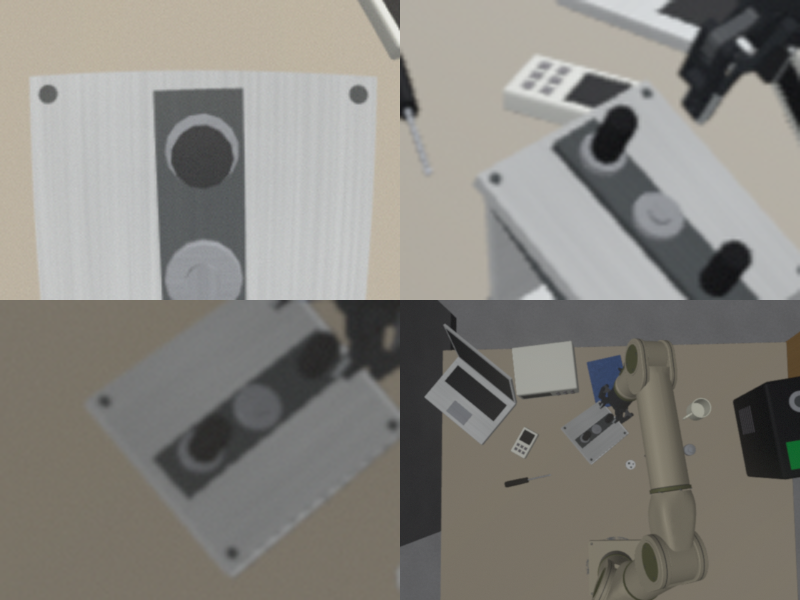

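```bash
python3 - <<'E'
from h import *
P=loc(Q,[[.065,0,.064],[-.065,0,.056],[0,0,.013]]); print(proj("side",P).round(1).tolist())
im=cv2.imread("pics/z_side.png"); g=cv2.cvtColor(im,cv2.COLOR_BGR2GRAY)
# top end of each black cylinder: extreme dark pixels along projected axis
for L in ([.065,0],[-.065,0]):
    a=proj("side",loc(Q,[[*L,z] for z in np.arange(.03,.08,.0005)])); v=cv2.remap(g,a[:,0].astype(np.float32),a[:,1].astype(np.float32),1).ravel()
    i=np.where(v>70)[0]; print(L,.03+.0005*i[:1],v[::6])
E
```

```text
[[338.0, 187.8], [374.8, 233.8], [349.1, 221.4]]
[0.065, 0] [0.0765] [22 22 22 24 23 24 25 28 30 30 31 31 32 32 33 46 97]
[-0.065, 0] [0.073] [ 24  23  22  22  24  26  28  30  30  31  31  32  32  34  57 113 166]
```

```bash
python3 -c "
from workcell import manip
print(manip.hand_in())"
```

```text
the job is handed in; nothing more can be done
None
```

I turned the swivel bar by its knob until its hole lay over the plate hole. I then took the black-grip pin out of its block, pushed it through both holes, let go and backed off. I handed the job in at about 14 s on the robot clock, well under the 56 s limit.

**What the last checks showed:**
- **Bar angle:** the wrist camera put it at about 0.013 rad after turning, before the pin went in. The pin's nose can correct up to 0.05 rad.
- **Seating:** the pin came to a hard stop, with the push rising from 20 N to 26 N for about 0.1 mm of motion. In the final pictures it stands square on the bar with its collar on the bar's face, and the gripper is clear.
- **Other items:** I moved nothing else on purpose. The final top view was partly blocked by the arm, so I could not see every bystander.

**Two figures disagreed with expectation:**
- **Insertion depth:** the pin stopped 2.7 mm short of the depth my camera fit predicted. That fit put the plate's middle at 102.8 mm rather than the stated 105 mm, which accounts for about 2 mm of the gap.
- **Height check:** a rough side-view comparison put the pin's top 3.5 mm above the knob's top, where 8 mm was expected. I put this down to pixel error; it gives no sign of the pin sticking up.

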